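Pack the pot and latch the food box

ROBOT

A 7-joint arm with a two-finger parallel gripper is mounted at the origin on the work surface. World frame = base frame: x ahead of the robot, y to its left, z up, the work surface at z = 0. Lengths are in m, angles in rad, forces in N, time in s.
With the tool pointing down it reaches from about 0.425 to 0.875 m from the base axis. Payload 4.7 kg.
Tool frame: the origin (TCP) lies at the very end of the fingers, on their centre line; the grasp point (between the pads) lies 19 mm behind it (env.pinch_z is the distance from the TCP to the grasp point, in m); y points along the fingers, x is the direction in which the jaws open and shut, and the axes are right-handed (so a half turn about y gives the same grasp; the last joint's range is limited). The gripper opens to 87 mm and grips with 3 to 60 N. Pads are 19 mm wide; open, the fingers measure 117 mm over their backs; the gripper's body (75 mm by 190 mm) begins 51 mm behind the grasp point.
Start: joints at [1.242, 0.321, -0.07, 1.45, 0.023, 1.371, -0.057], TCP at [0.218, -0.612, 0.223] pointing down, gripper open.
Joint ranges: [-2.86, 2.86], [-0.3, 2.09], [-1.38, 1.24], [0.06, 2.45], [-1.56, 4.7], [0.09, 2.05], [-2.69, 2.69]. Speed limits (rad/s): [2.57, 2.57, 3.14, 3.14, 3.14, 3.14, 3.14].

INTERFACE

Orientations are given as a 3x3 rotation matrix whose columns are the frame's x, y, z axes.
In Python, from rig import env gives the robot as it stands. The module is installed in compiled form; this text tells all that it offers.
- The arm moves only by the shell command python3 -m inch 'ROWS'. ROWS is a JSON object of lists of equal length, an entry for each row: "delta_rot": the turn, a rotation vector about the tool's x, y, z in rad, a list of three; "translation": the shift along the tool's x, y, z in mm, a list of three; "claw": the closure, from 0 (fully open) to 1 (shut). A call has 1 to 12 rows; each row shifts and turns the commanded pose from where the row before left it, along the tool's axes as they then stand; what a row does not reach is not made up. A row lasts 1/10 s, in which the tool goes at most 50 mm and 8.59 degrees, less where a joint would pass 70% of its speed; a pose out of reach is approached as far as the arm can. A call with a gripper value outside its range is refused whole. The fingers move at their own pace and stop on an object; the grip force is fixed at half the most. Time passes only in rows, so rows that do not move let the fingers close. It gives the time, the measured TCP pose, the force and the opening at its end, in the units of the state.
- env.sense(): the state, without advancing time (a new reading comes with each control period).
- env.camera(name): name is "side" or "top" or "wrist"; returns the picture (400x640x3 uint8, blue, green, red); there is no depth.
- env.camera_model(name): a dict with "fx", "fy", "cx", "cy" (pixels), "rvec" (rotation vector, rad) and "tvec" (3), from world to camera coordinates, as OpenCV has them; the wrist camera has in their place "tool_from_camera" (4x4, takes a point from camera to tool coordinates, whose origin is the TCP and whose axes are the tool frame's). Camera axes: x right, y down, z forward; pixel columns grow to the right and rows downward; lengths in m; the calibration is good to about 2 mm. A picture is of the moment at which its call begins: read the wrist's pose just before it. camera_model takes no time and is no camera call.
- env.hand_in(): hands the job in, once; it reports no verdict.
The state is a dict: "clock": time; "qpos": joint angles; "dq": joint speeds; "joint_efforts": joint torques, N m; "eef_pos": TCP position; "tool_rot": TCP orientation; "force": force on the tool from outside, world axes, zero at the start; "moment": the same for the moment, N m; "width": finger opening in m.
Only numpy, scipy, OpenCV 4.12 (cv2) and the standard library are available. Lean on these libraries where they do the work, as an engineer would, in place of code of your own. Each camera call takes 0.05 s, during which the arm holds its last target.

TASK

Stand the small red-lidded pot upright inside the mint-green food box, then swing the box's lid over gently, without slamming it, and press it down against its rubber seal until the latch catches and keeps it shut by itself. Press only as hard as the latch needs, never with more than about 35 newtons on the box or lid, and leave the spice jar, the tomatoes and the mug where they are.

Things in the scene. Friction and masses are not known exactly. Their poses are not given: they have to be found in the camera images.
- foodbox: Mint food box, 200 (its x) x 170 (y) x 76 mm high, walls and floor 6 mm, fixed to the table. Origin: centre of its underside. The lid is hinged along its +y side; the latch stands mid -y side: a white housing 52 mm wide, 90 to 131 mm from the origin along -y, up to 120 mm high, with a sprung orange bolt sliding along y.
- box_floor (a point): Centre of the inner floor of the food box, 6 mm above the table: a good place for the pot. The free space around it is 188 x 158 mm.
- lid (a joint): Lid angle, rad: 0 = level; starts open at 1.6 to 1.85 and stays there (end stop 1.95). Lid 200 g, 204 x 172 x 12 mm, damped hinge: pushed below 1.2 it sinks by itself in 2 s and rests ajar, unlatched, on the bolt's ramp at 0.09 to 0.14. The gasket pushes back from 0.08 down. Latched it stays below 0.057 (-0.02 to 0.05). Over 2.5 rad/s below 0.6 is slamming.
- lid_hinge (a point): Point on the lid's hinge axis, in the middle of its length, 82 mm above the table and 88 mm from the box's origin along the box's +y. The axis runs along the box's x.
- lid_edge (a point): Middle of the free edge of the lid's outer (top) face, 172 mm from the hinge axis. With the lid open it is the highest part, about 250 mm above the table; a finger beside its outer face, away from the box, can push it over towards the latch.
- lid_press (a point): Centre of the orange press pad (30 mm wide) on the lid's top, 150 mm from the hinge axis: press here, down. The push needed climbs to a peak of 7 to 20 N, falls by several N as the bolt snaps in, and 1 to 2 mm further down rises steeply (20 N/mm or more) on a hard stop. A slow push stopped at 24 to 27 N has always latched it and harms nothing; above 35 N is too much.
- bolt (a joint): Travel of the latch bolt, m: 0 = sprung fully in; the lid's steel bar pushes it back to about 0.0075; under 0.002 again once it has snapped in over the bar. The height at which it catches (and its stop) differs by up to 5 mm up or down from box to box; no pose tells it, it must be felt.
- pot: Small round portion pot to be packed: white tapered body with a red lid, closed, 48 mm high, 48 mm across at the foot, 54 mm at 34 mm height, the red lid 56 mm across from there to the top. 80 to 170 g. Origin: centre of its underside; z up.
- shaker: Amber spice jar with a steel cap, 44 mm across, 80 mm high; bystander. Origin: centre of its underside.
- tomato_tub: Pale open tub with red and yellow tomatoes, 95 x 95 x 45 mm; bystander. Origin: centre of its underside.
- cup: Blue mug, 72 mm across, 75 mm high, handle on its +y side; bystander. Origin: centre of its underside.
Things that resemble listed ones, but are neither listed nor needed, are in the scene too. Of the things like the pot, leave any that is blue; of the rest the larger one is meant.

How it is judged:
By the outcome, as a careful person would: the job done as asked, in the order asked, and still so for the second after the job is handed in, with the robot touching nothing.
It also fails if it takes over 72 s, if anything falls off the work surface, if the arm or the gripper's body presses on something with over 40 N, if the wrist force passes 120 N, or if a joint passes its speed limit or range.

## Working session

There is one attempt and no reset: what is moved stays moved. The work goes in short steps, Python scripts to look and compute and a shell command to move; the robot and the scene stay as the last step left them, time stands still between calls to the robot, and variables do not carry over. Pictures are saved under pics/ and viewed, and the job is handed in when it is done.

```bash
mkdir -p pics; ls; python3 - <<'E'
from rig import env
import cv2,numpy as np
s=env.sense(); print({k:np.round(v,3).tolist() for k,v in s.items()}, env.pinch_z)
for n in ("side","top","wrist"):
    cv2.imwrite(f"pics/{n}0.png",env.camera(n)); print(n,env.camera_model(n))
E
```

```text
pics
{'clock': 0.0, 'qpos': [1.242, 0.322, -0.07, 1.452, 0.023, 1.371, -0.057], 'dq': [-0.001, 0.001, 0.0, -0.001, -0.001, 0.0, -0.0], 'joint_efforts': [0.0, -49.128, -0.403, -31.252, -0.064, 0.044, 0.0], 'eef_pos': [0.218, -0.612, 0.221], 'tool_rot': [[0.336, -0.001, 0.942], [-0.942, 0.002, 0.336], [-0.002, -1.0, -0.0]], 'force': [0.825, -0.743, 1.023], 'moment': [0.045, 0.008, 0.009], 'width': 0.087} 0.0187
side {'fx': 482.28229058704864, 'fy': 482.28229058704864, 'cx': 327.2352406789639, 'cy': 198.99005449809889, 'rvec': array([ 2.30596677, -0.15026006,  0.08026199]), 'tvec': array([-0.55645828,  0.15109132,  1.13276227])}
top {'fx': 443.51947404275285, 'fy': 443.51947404275285, 'cx': 324.9529396366155, 'cy': 194.62232175233677, 'rvec': array([ 2.18061456, -2.028498  ,  0.21307197]), 'tvec': array([0.01406279, 0.56399629, 1.16846296])}
wrist {'fx': 315.6146221659397, 'fy': 315.6146221659397, 'cx': 320.184906344303, 'cy': 202.81033479433106, 'tool_from_camera': array([[ 9.99999425e-01, -5.62269369e-04,  9.13097516e-04,
         1.50558950e-04],
       [-1.03904943e-03, -2.97572363e-01,  9.54698701e-01,
        -1.63456181e-01],
       [-2.65085250e-04, -9.54699100e-01, -2.97572777e-01,
         8.10231821e-02],
       [ 0.00000000e+00,  0.00000000e+00,  0.00000000e+00,
         1.00000000e+00]])}
```

View images.

View pics/side0.png

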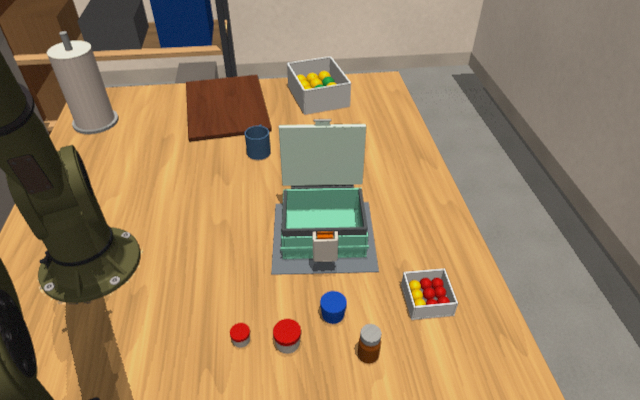

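View pics/top0.png

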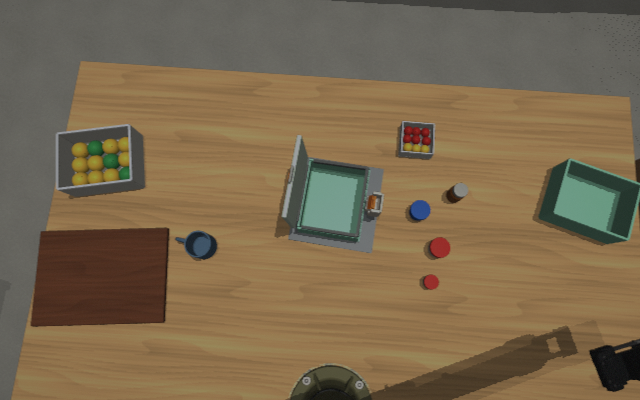

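View pics/wrist0.png

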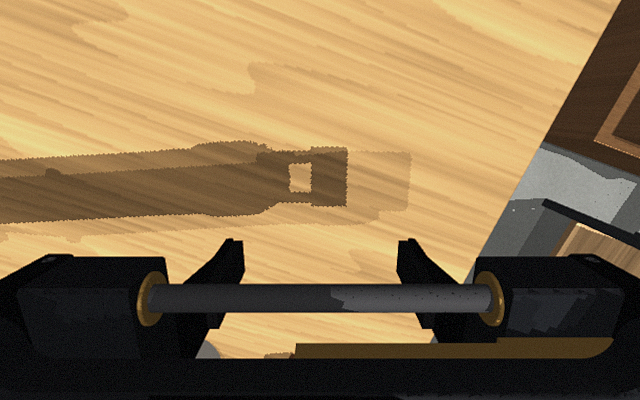

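Candidates for the pot (top view): large red (440,248), small red (431,282), blue (420,210). I choose the large red one. The box is the hinged one with the latch at (335,200), not the lidless green one at (590,200). Next come a crop check and the positions.

```bash
cat > h.py <<'E'
import cv2,numpy as np
from rig import env
def cam(n):
    m=env.camera_model(n); K=np.array([[m['fx'],0,m['cx']],[0,m['fy'],m['cy']],[0,0,1]])
    return K,m
def pose(n,s=None):
    K,m=cam(n)
    if n=='wrist':
        s=s or env.sense(); T=np.eye(4);T[:3,:3]=s['tool_rot'];T[:3,3]=s['eef_pos']
        W=T@m['tool_from_camera']; return K,W[:3,:3],W[:3,3]
    R=cv2.Rodrigues(m['rvec'])[0]; return K,R.T,-R.T@m['tvec']
def ray(n,uv,s=None):
    K,R,c=pose(n,s); d=R@np.linalg.inv(K)@np.array([*uv,1.]); return c,d/np.linalg.norm(d)
def onz(n,uv,z,s=None):
    c,d=ray(n,uv,s); return c+d*(z-c[2])/d[2]
def tri(*o):
    A=np.zeros((3,3));b=np.zeros(3)
    for x in o:
        c,d=ray(*x);P=np.eye(3)-np.outer(d,d);A+=P;b+=P@c
    return np.linalg.solve(A,b)
def proj(n,p,s=None):
    K,R,c=pose(n,s); q=K@(R.T@(np.array(p)-c)); return q[:2]/q[2]
def blobs(im,lo,hi,mn=40):
    h=cv2.cvtColor(im,cv2.COLOR_BGR2HSV); m=cv2.inRange(h,lo,hi)
    if lo[0]==0: m|=cv2.inRange(h,(172,lo[1],lo[2]),(180,255,255))
    n,l,st,ce=cv2.connectedComponentsWithStats(m)
    return [(ce[i].round(1).tolist(),st[i].tolist()) for i in range(1,n) if st[i,4]>=mn]
E
python3 - <<'E'
from h import *
t=cv2.imread('pics/top0.png');s=cv2.imread('pics/side0.png')
for n in('top','side'): print(n,pose(n)[2].round(3))
for n,im in(('top',t),('side',s)):
    print(n,'red',blobs(im,(0,170,80),(6,255,255)),'blue',blobs(im,(105,180,60),(125,255,255)),'orange',blobs(im,(7,190,120),(17,255,255),15))
a=cv2.resize(t[110:310,270:490],None,fx=2.6,fy=2.6,interpolation=2);cv2.imwrite('pics/c1.png',a)
a=cv2.resize(s[100:360,210:470],None,fx=2.3,fy=2.3,interpolation=2);cv2.imwrite('pics/c2.png',a)
E
```

```text
top [0.305 0.034 1.261]
side [ 0.444 -0.803  0.88 ]
top red [([416.4, 135.1], [404, 127, 27, 18, 314]), ([439.5, 247.2], [430, 238, 20, 20, 315]), ([430.7, 281.5], [424, 275, 15, 14, 164])] blue [] orange []
side red [([433.6, 290.5], [420, 278, 30, 26, 529]), ([286.5, 332.0], [273, 319, 28, 27, 596]), ([239.3, 332.0], [230, 323, 20, 19, 295])] blue [([182.5, 21.9], [150, 0, 63, 47, 2546]), ([332.7, 306.5], [321, 292, 25, 31, 625])] orange [([325.0, 231.9], [318, 231, 15, 2, 16]), ([324.2, 235.8], [317, 234, 16, 5, 72])]
```

View pics/c1.png

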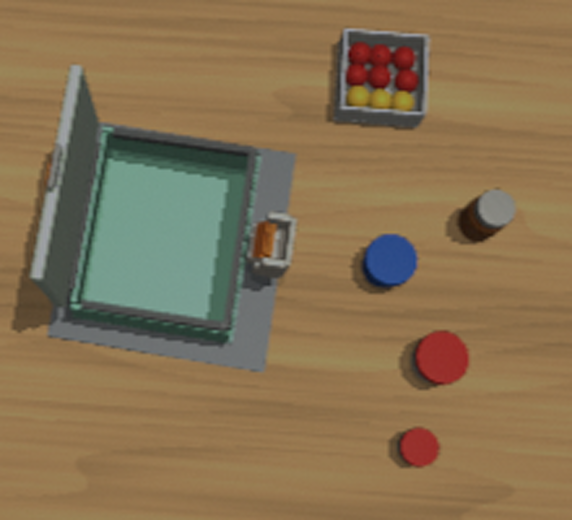

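View pics/c2.png

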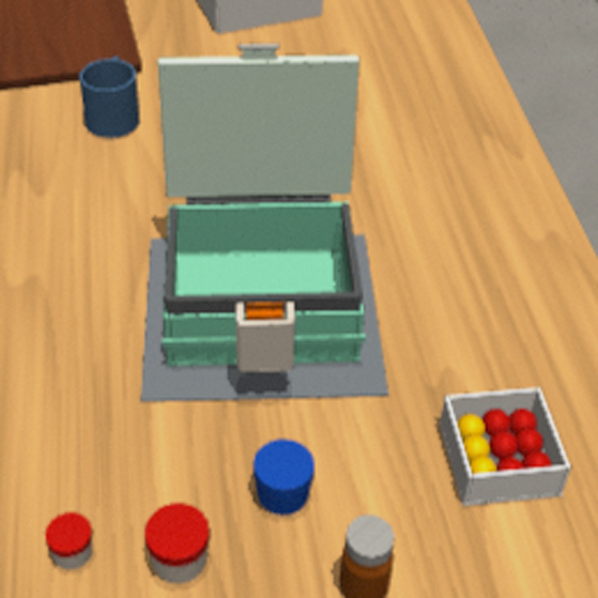

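```bash
python3 - <<'E'
from h import *
print('pot',tri(('top',(439.5,247.2)),('side',(286.5,332.0))),onz('top',(439.5,247.2),.048),onz('side',(286.5,332.),.048))
for nm,uv,z in(('blue',(420,210),.04),('shaker',(459.5,190),.08),('smallred',(430.7,281.5),.03),('cup',(201,244),.075)): print(nm,onz('top',uv,z).round(3))
f=lambda x,y:(270+x/2.6,110+y/2.6)
R={}
for k,p in dict(rt=(258,152),rb=(232,329),lb=(77,303),lt=(108,127)).items(): R[k]=onz('top',f(*p),.078); print(k,R[k].round(3))
for a,b in(('rt','rb'),('lt','lb'),('rt','lt'),('rb','lb')):
    d=R[b]-R[a];print(a,b,np.linalg.norm(d).round(3),np.degrees(np.arctan2(d[1],d[0])).round(1))
g=lambda x,y:(210+x/2.3,100+y/2.3)
for k,p in dict(lr=(166,307),rr=(362,302)).items(): print(k,onz('side',g(*p),.078).round(3))
# lid: top corners
print('lid edge corners tri',tri(('top',f(75,67)),('side',g(357,58))).round(3),tri(('top',f(38,275)),('side',g(160,60))).round(3))
print('latch',tri(('top',f(264,240)),('side',g(265,311))).round(3))
E
```

```text
pot [ 0.44222044 -0.26876309  0.04086935] [ 0.44031224 -0.267111    0.048     ] [ 0.44332743 -0.27310413  0.048     ]
blue [ 0.541 -0.213  0.04 ]
shaker [ 0.596 -0.311  0.08 ]
smallred [ 0.347 -0.249  0.03 ]
cup [0.4   0.375 0.075]
rt [ 0.64  -0.062  0.078]
rb [ 0.45  -0.045  0.078]
lb [0.465 0.116 0.078]
lt [0.656 0.099 0.078]
rt rb 0.191 174.9
lt lb 0.192 174.9
rt lt 0.162 84.3
rb lb 0.162 84.6
lr [ 0.452 -0.034  0.078]
rr [ 0.647 -0.052  0.078]
lid edge corners tri [0.663 0.125 0.249] [0.465 0.141 0.253]
latch [ 0.544 -0.071  0.098]
```

```bash
python3 -m inch '{"delta_rot":[[0,-0.142,0],[0,-0.142,0],[0,-0.142,0],[0,-0.142,0],[0,-0.142,0],[0,-0.142,0],[0,-0.142,0],[0,-0.142,0],[0,0,0]],"translation":[[0,0,0],[0,0,0],[0,0,0],[0,0,0],[0,0,0],[0,0,0],[0,0,0],[0,0,0],[0,0,0]],"claw":[0,0,0,0,0,0,0,0,0]}'; cat > st.py <<'E'
from h import *
import sys
s=env.sense();print('clk',round(s['clock'],2),'p',s['eef_pos'].round(4),'F',np.round(s['force'],1),'w',round(s['width'],4));print(s['tool_rot'].round(4))
def go(x,y,z):
    d=s['tool_rot'].T@(np.array([x,y,z])-s['eef_pos']);return (d*1000).round(1)
E
python3 -c "
from st import *
print(go(.440,-.268,.2))"
```

```text
clock: 1.05
eef_pos: [0.2183, -0.612, 0.2221]
tool_rot: [[0.996, -0.0, 0.092], [-0.092, 0.001, 0.996], [-0.0, -1.0, 0.001]]
force: [0.7, 0.4, 0.5]
width: 0.0876
clk 1.05 p [ 0.2183 -0.612   0.2221] F [0.7 0.4 0.5] w 0.0876
[[ 9.958e-01 -1.000e-04  9.150e-02]
 [-9.150e-02  6.000e-04  9.958e-01]
 [-2.000e-04 -1.000e+00  6.000e-04]]
[189.3  22.3 362.9]
```

```bash
python3 -m inch '{"delta_rot":[[0,0,0],[0,0,0],[0,0,0],[0,0,0],[0,0,0],[0,0,0],[0,0,0],[0,0,0],[0,0,0],[0,0,0],[0,0,0]],"translation":[[19,5,36],[19,5,36],[19,5,36],[19,5,36],[19,5,36],[19,5,36],[19,5,36],[19,5,36],[19,5,36],[19,5,36],[0,0,0]],"claw":[0,0,0,0,0,0,0,0,0,0,0]}'; python3 -c "
from st import *
im=env.camera('wrist');cv2.imwrite('pics/w1.png',im)
for b in blobs(im,(0,170,80),(6,255,255)): print(b,onz('wrist',b[0],.048,s))
print(go(.440,-.268,.1))"
```

```text
clock: 2.15
eef_pos: [0.444, -0.2644, 0.1722]
tool_rot: [[0.996, 0.001, 0.086], [-0.086, 0.003, 0.996], [0.001, -1.0, 0.003]]
force: [0.2, 0.7, 0.5]
width: 0.0869
clk 2.15 p [ 0.444  -0.2644  0.1722] F [0.2 0.7 0.5] w 0.0869
[[ 9.963e-01  1.100e-03  8.560e-02]
 [-8.560e-02  3.000e-03  9.963e-01]
 [ 9.000e-04 -1.000e+00  3.100e-03]]
([637.2, 95.1], [632, 81, 8, 27, 110]) [ 0.72394109 -0.19888703  0.048     ]
([633.5, 126.5], [624, 111, 16, 28, 309]) [ 0.72620508 -0.22561155  0.048     ]
([222.2, 184.1], [203, 164, 40, 40, 1247]) [ 0.35264606 -0.24619747  0.048     ]
([319.1, 198.2], [291, 171, 58, 56, 2519]) [ 0.4419532  -0.26773255  0.048     ]
[-3.7 72.2 -4.1]
```

View pics/w1.png

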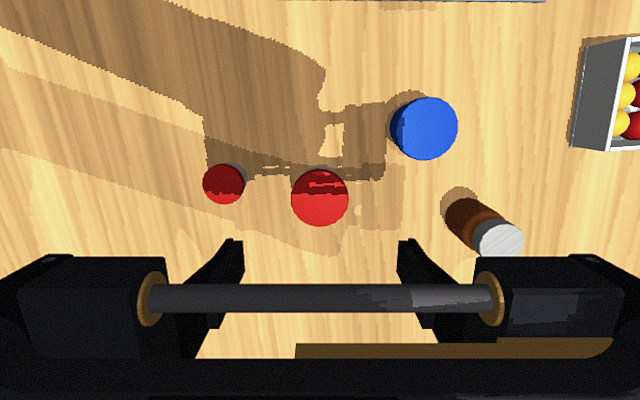

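```bash
python3 -m inch '{"delta_rot":[[0,0,0],[0,0,0],[0,0,0],[0,0,0],[0,0,0],[0,0,0]],"translation":[[-2,0,-4],[0,40,0],[0,40,0],[0,40,0],[0,29,0],[0,0,0]],"claw":[0,0,0,0,0,0]}'
python3 -c "
from st import *
cv2.imwrite('pics/w2.png',env.camera('wrist'))"
```

```text
clock: 2.8
eef_pos: [0.4338, -0.2752, 0.0196]
tool_rot: [[0.995, -0.007, 0.096], [-0.096, 0.004, 0.995], [-0.008, -1.0, 0.004]]
force: [-1.9, 0.4, -0.1]
width: 0.0872
clk 2.8 p [ 0.4338 -0.2752  0.0196] F [-1.9  0.4 -0.1] w 0.0872
[[ 0.9953 -0.0074  0.0965]
 [-0.0964  0.0044  0.9953]
 [-0.0078 -1.      0.0037]]
```

View pics/w2.png

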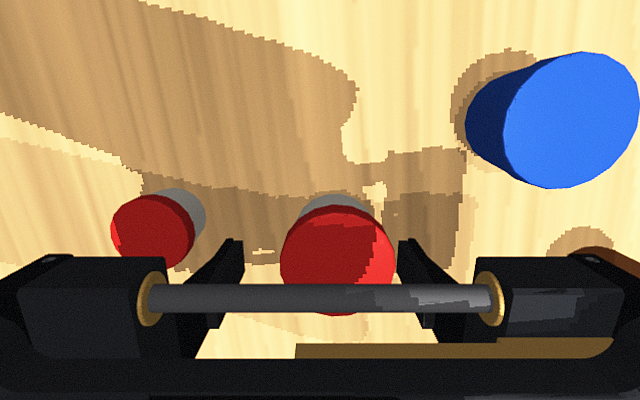

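```bash
python3 -m inch '{"delta_rot":[[0,0,0],[0,0,0]],"translation":[[0,0,0],[0,0,0]],"claw":[0,0]}'
```

```text
clock: 3.05
eef_pos: [0.4396, -0.2766, 0.0256]
tool_rot: [[0.996, 0.003, 0.093], [-0.093, -0.003, 0.996], [0.003, -1.0, -0.002]]
force: [-0.2, -0.3, -0.2]
width: 0.0873
```

```bash
python3 -m inch '{"delta_rot":[[0,0,0],[0,0,0],[0,0,0]],"translation":[[1.5,3,9],[0,0,0],[0,0,0]],"claw":[0,0,0]}'
```

```text
clock: 3.35
eef_pos: [0.4411, -0.2658, 0.021]
tool_rot: [[0.996, 0.0, 0.091], [-0.091, -0.001, 0.996], [0.001, -1.0, -0.001]]
force: [0.3, -0.1, 0.2]
width: 0.0873
```

```bash
python3 -m inch '{"delta_rot":[[0,0,0],[0,0,0],[0,0,0],[0,0,0],[0,0,0],[0,0,0],[0,0,0],[0,0,0]],"translation":[[0,0,-2],[0,0,0],[0,0,0],[0,0,0],[0,0,0],[0,0,0],[0,0,0],[0,0,0]],"claw":[0,1,1,1,1,1,1,1]}'
```

```text
clock: 4.15
eef_pos: [0.4407, -0.2682, 0.0206]
tool_rot: [[0.996, 0.0, 0.092], [-0.092, -0.0, 0.996], [0.0, -1.0, -0.0]]
force: [0.2, 0.5, 0.1]
width: 0.0547
```

```bash
python3 -m inch '{"delta_rot":[[0,0,0],[0,0,0],[0,0,0],[0,0,0],[0,0,0],[0,0,0],[0,0,0],[0,0,0]],"translation":[[0,-10,0],[0,-25,0],[0,-35,0],[0,-35,0],[0,-30,0],[0,-15,0],[0,0,0],[0,0,0]],"claw":[1,1,1,1,1,1,1,1]}'
python3 -c "
from st import *
cv2.imwrite('pics/w3.png',env.camera('wrist'))
yb=np.array([.092,.996]);t=np.array([.553,.027])-.025*yb
print(t,go(*t,.17))"
```

```text
clock: 4.95
eef_pos: [0.4397, -0.2678, 0.1695]
tool_rot: [[0.996, -0.002, 0.092], [-0.092, 0.001, 0.996], [-0.002, -1.0, 0.001]]
force: [0.1, 0.2, -1.1]
width: 0.0552
clk 4.95 p [ 0.4397 -0.2678  0.1695] F [ 0.1  0.2 -1.1] w 0.0552
[[ 9.958e-01 -1.500e-03  9.200e-02]
 [-9.200e-02  7.000e-04  9.958e-01]
 [-1.600e-03 -1.000e+00  6.000e-04]]
[0.5507 0.0021] [ 85.7  -0.5 279. ]
```

View pics/w3.png

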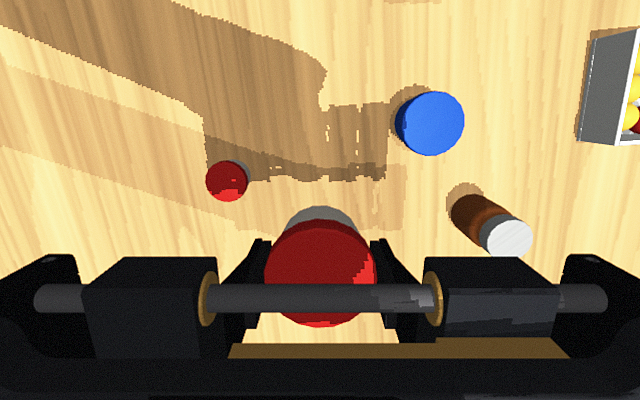

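The pot (320,265) is held upright between the pads. Now I carry it over the latch.

```bash
python3 -m inch '{"delta_rot":[[0,0,0],[0,0,0],[0,0,0],[0,0,0],[0,0,0],[0,0,0],[0,0,0],[0,0,0],[0,0,0],[0,0,0],[0,0,0],[0,0,0]],"translation":[[4,-2,14],[9,-2,28],[10,-2,32],[10,-2,32],[10,-2,32],[10,0,32],[10,0,32],[10,0,32],[8,0,28],[5,0,17],[0,0,0],[0,0,0]],"claw":[1,1,1,1,1,1,1,1,1,1,1,1]}'
python3 -c "
from st import *
im=env.camera('wrist');cv2.imwrite('pics/w4.png',im)
yb=np.array([.092,.996]);t=np.array([.553,.027])-.025*yb
print(t,go(*t,.03))"
```

```text
clock: 6.2
eef_pos: [0.5509, 0.0024, 0.1795]
tool_rot: [[0.996, -0.002, 0.09], [-0.09, 0.0, 0.996], [-0.002, -1.0, -0.0]]
force: [-0.1, -1.1, -2.3]
width: 0.0552
clk 6.2 p [0.5509 0.0024 0.1795] F [-0.1 -1.1 -2.3] w 0.0552
[[ 9.959e-01 -2.200e-03  9.020e-02]
 [-9.020e-02  1.000e-04  9.959e-01]
 [-2.200e-03 -1.000e+00 -1.000e-04]]
[0.5507 0.0021] [ 1.000e-01  1.495e+02 -3.000e-01]
```

View pics/w4.png

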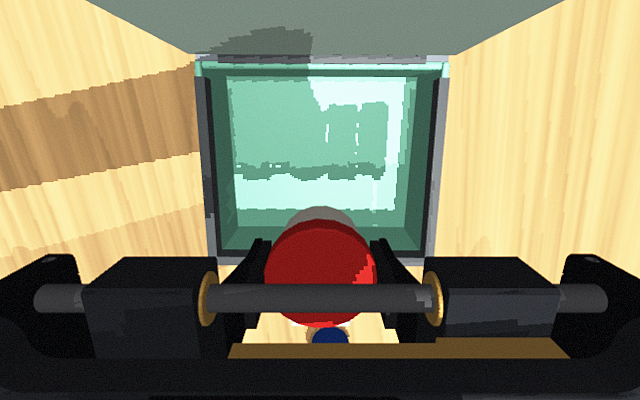

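```bash
python3 -c "
from st import *
B=np.array([.553,.027]);xb=np.array([.996,-.092]);yb=np.array([.092,.996])
def b(u,v,z):
    p=onz('wrist',(u,v),z,s)[:2]-B; return (p@xb).round(4),(p@yb).round(4)
for uv in((216,258),(434,258),(196,60),(448,70),(207,150),(441,150)): print(uv,b(*uv,.078))
for uv in((237,222),(415,222),(226,77),(421,77)): print('floor',uv,b(*uv,.006))
"
```

```text
clk 6.25 p [0.551  0.0012 0.1797] F [-0.9  0.6 -2.3] w 0.0549
[[ 9.957e-01 -1.900e-03  9.210e-02]
 [-9.210e-02 -5.000e-04  9.957e-01]
 [-1.800e-03 -1.000e+00 -7.000e-04]]
(216, 258) (np.float64(-0.0977), np.float64(-0.0812))
(434, 258) (np.float64(0.1053), np.float64(-0.0811))
(196, 60) (np.float64(-0.0964), np.float64(0.0881))
(448, 70) (np.float64(0.0988), np.float64(0.0809))
(207, 150) (np.float64(-0.0953), np.float64(0.019))
(441, 150) (np.float64(0.1004), np.float64(0.0189))
floor (237, 222) (np.float64(-0.0958), np.float64(-0.0728))
floor (415, 222) (np.float64(0.1073), np.float64(-0.0728))
floor (226, 77) (np.float64(-0.0945), np.float64(0.0814))
floor (421, 77) (np.float64(0.0995), np.float64(0.0813))
```

```bash
python3 -m inch '{"delta_rot":[[0,0,0],[0,0,0],[0,0,0],[0,0,0],[0,0,0],[0,0,0],[0,0,0],[0,0,0]],"translation":[[0,15,0],[0,30,0],[0,35,0],[0,30,0],[0,22,0],[0,8,0],[0,0,0],[0,0,0]],"claw":[1,1,1,1,1,1,1,1]}'
```

```text
clock: 7.05
eef_pos: [0.5524, 0.0014, 0.0412]
tool_rot: [[0.996, 0.001, 0.093], [-0.093, -0.0, 0.996], [0.001, -1.0, -0.0]]
force: [-0.5, 0.8, -1.7]
width: 0.055
```

```bash
python3 -m inch '{"delta_rot":[[0,0,0],[0,0,0],[0,0,0],[0,0,0]],"translation":[[0,7,0],[0,5,0],[0,0,0],[0,0,0]],"claw":[1,1,1,1]}'
```

```text
clock: 7.45
eef_pos: [0.5518, 0.0018, 0.0286]
tool_rot: [[0.996, 0.0, 0.092], [-0.092, -0.0, 0.996], [0.0, -1.0, -0.0]]
force: [-0.3, 0.2, -2.1]
width: 0.0547
```

```bash
python3 -m inch '{"delta_rot":[[0,0,0],[0,0,0],[0,0,0],[0,0,0]],"translation":[[0,1,0],[0,1,0],[0,0,0],[0,0,0]],"claw":[1,1,1,1]}'
```

```text
clock: 7.85
eef_pos: [0.5519, 0.0018, 0.0266]
tool_rot: [[0.996, 0.0, 0.092], [-0.092, -0.0, 0.996], [0.0, -1.0, -0.0]]
force: [-0.4, -0.0, -1.9]
width: 0.0551
```

```bash
python3 -m inch '{"delta_rot":[[0,0,0],[0,0,0],[0,0,0]],"translation":[[0,0.7,0],[0,0,0],[0,0,0]],"claw":[1,1,1]}'
```

```text
clock: 8.15
eef_pos: [0.552, 0.0018, 0.0265]
tool_rot: [[0.996, 0.0, 0.092], [-0.092, -0.0, 0.996], [0.0, -1.0, -0.0]]
force: [-1.5, -0.4, 5.0]
width: 0.0551
```

Contact with the floor. Release and retreat.

```bash
python3 -m inch '{"delta_rot":[[0,0,0],[0,0,0],[0,0,0],[0,0,0],[0,0,0],[0,0,0]],"translation":[[0,-0.5,0],[0,0,0],[0,0,0],[0,0,0],[0,0,0],[0,0,0]],"claw":[1,0.2,0.1,0,0,0]}'
python3 -m inch '{"delta_rot":[[0,0,0],[0,0,0],[0,0,0],[0,0,0],[0,0,0],[0,0,0],[0,0,0],[0,0,0]],"translation":[[0,-10,0],[0,-25,0],[0,-40,0],[0,-45,0],[0,-45,0],[0,-25,0],[0,0,0],[0,0,0]],"claw":[0,0,0,0,0,0,0,0]}'
python3 -c "
from st import *
im=env.camera('wrist');cv2.imwrite('pics/w5.png',im)
im=env.camera('side');cv2.imwrite('pics/s5.png',cv2.resize(im[80:300,180:460],None,fx=2.3,fy=2.3))
im=env.camera('top');cv2.imwrite('pics/t5.png',cv2.resize(im[110:310,240:460],None,fx=2.6,fy=2.6))
"
```

```text
clock: 8.75
eef_pos: [0.5517, 0.0017, 0.0262]
tool_rot: [[0.996, -0.0, 0.092], [-0.092, -0.0, 0.996], [-0.0, -1.0, -0.0]]
force: [-0.1, 0.3, -0.2]
width: 0.084
clock: 9.55
eef_pos: [0.5519, 0.0018, 0.2171]
tool_rot: [[0.996, 0.001, 0.092], [-0.092, -0.001, 0.996], [0.001, -1.0, -0.001]]
force: [-0.4, 0.7, -0.3]
width: 0.0874
clk 9.55 p [0.5519 0.0018 0.2171] F [-0.4  0.7 -0.3] w 0.0874
[[ 9.958e-01  1.300e-03  9.170e-02]
 [-9.170e-02 -7.000e-04  9.958e-01]
 [ 1.400e-03 -1.000e+00 -6.000e-04]]
```

View pics/w5.png

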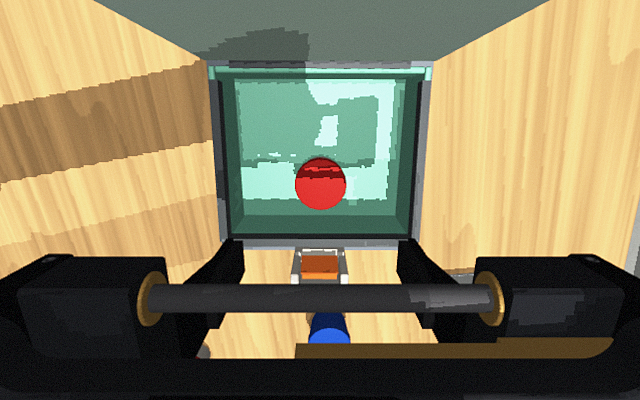

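View pics/s5.png

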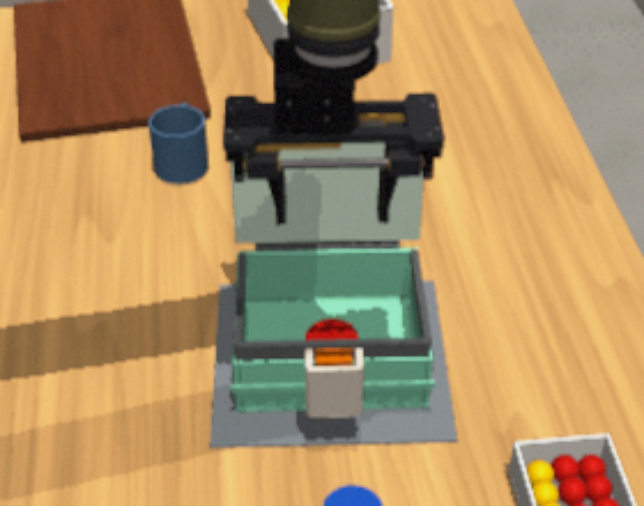

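The pot stands upright in the box at (320,184). Next: up, over the lid, and down behind its outer face with the claw closed.

```bash
python3 -m inch '{"delta_rot":[[0,0,0],[0,0,0],[0,0,0],[0,0,0],[0,0,0]],"translation":[[0,-25,0],[0,-35,0],[0,-30,0],[0,-10,0],[0,0,0]],"claw":[1,1,1,1,1]}'
python3 -m inch '{"delta_rot":[[0,0,0],[0,0,0],[0,0,0],[0,0,0],[0,0,0],[0,0,0],[0,0,0],[0,0,0],[0,0,0]],"translation":[[0,0,15],[0,0,30],[0,0,35],[0,0,35],[0,0,35],[0,0,30],[0,0,10],[0,0,0],[0,0,0]],"claw":[1,1,1,1,1,1,1,1,1]}'
python3 -c "
from st import *
im=env.camera('side');cv2.imwrite('pics/s6.png',cv2.resize(im[0:300,140:500],None,fx=2,fy=2))
im=env.camera('wrist');cv2.imwrite('pics/w6.png',im)
im=env.camera('top');cv2.imwrite('pics/t6.png',cv2.resize(im[110:310,240:460],None,fx=2.6,fy=2.6))
"
```

```text
clock: 10.2
eef_pos: [0.5522, 0.0019, 0.3166]
tool_rot: [[0.996, 0.001, 0.092], [-0.092, 0.0, 0.996], [0.001, -1.0, 0.0]]
force: [-0.1, 0.5, -0.8]
width: 0.0548
clock: 11.1
eef_pos: [0.5692, 0.1892, 0.315]
tool_rot: [[0.996, -0.002, 0.093], [-0.093, -0.002, 0.996], [-0.002, -1.0, -0.002]]
force: [0.4, -0.6, 0.5]
width: 0.0005
clk 11.1 p [0.5692 0.1892 0.315 ] F [ 0.4 -0.6  0.5] w 0.0005
[[ 0.9956 -0.0018  0.0932]
 [-0.0932 -0.0018  0.9956]
 [-0.0016 -1.     -0.0019]]
```

View pics/s6.png

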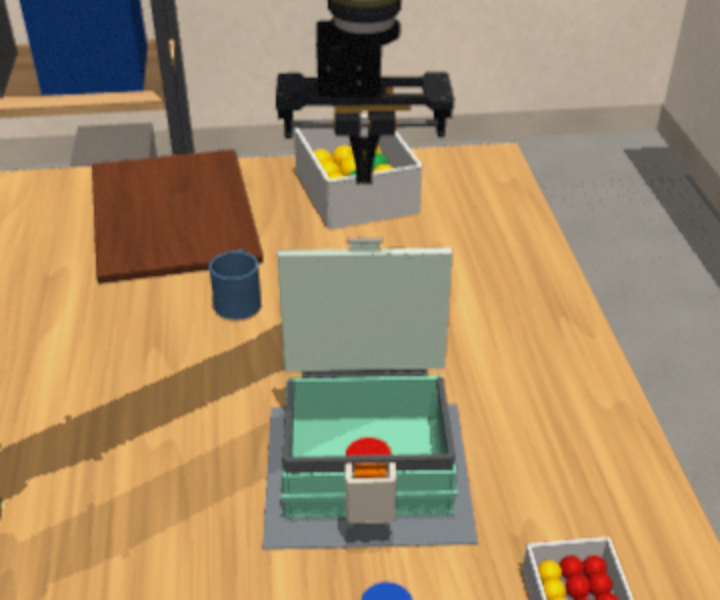

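View pics/w6.png

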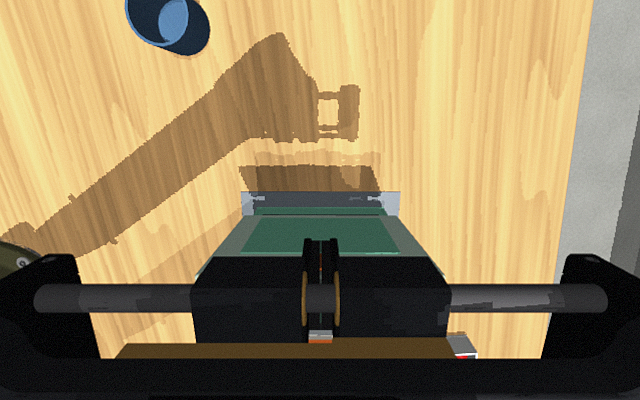

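View pics/t6.png

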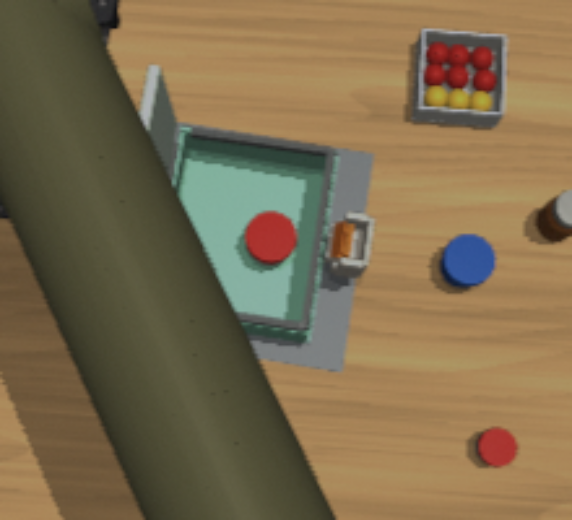

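```bash
python3 -m inch '{"delta_rot":[[0,0,0],[0,0,0],[0,0,0],[0,0,0],[0,0,0],[0,0,0]],"translation":[[0,15,0],[0,25,0],[0,25,0],[0,17,0],[0,8,0],[0,0,0]],"claw":[1,1,1,1,1,1]}'
python3 -m inch '{"delta_rot":[[0,0,0],[0,0,0],[0,0,0],[0,0,0],[0,0,0],[0,0,0]],"translation":[[0,0,-6],[0,0,-6],[0,0,-6],[0,0,-6],[0,0,-6],[0,0,-6]],"claw":[1,1,1,1,1,1]}'
```

```text
clock: 11.85
eef_pos: [0.5685, 0.19, 0.2247]
tool_rot: [[0.996, -0.002, 0.093], [-0.093, -0.001, 0.996], [-0.002, -1.0, -0.001]]
force: [-1.1, -0.4, -0.4]
width: 0.0004
clock: 12.45
eef_pos: [0.566, 0.1544, 0.2265]
tool_rot: [[0.996, 0.0, 0.092], [-0.092, -0.0, 0.996], [0.0, -1.0, -0.0]]
force: [-0.4, 0.4, 0.7]
width: 0.0004
```

```bash
python3 -m inch '{"delta_rot":[[0,0,0],[0,0,0],[0,0,0],[0,0,0]],"translation":[[0,0,-6],[0,0,-6],[0,0,-6],[0,0,-6]],"claw":[1,1,1,1]}'
python3 -m inch '{"delta_rot":[[0,0,0],[0,0,0],[0,0,0],[0,0,0],[0,0,0],[0,0,0],[0,0,0],[0,0,0]],"translation":[[0,0,-6],[0,0,-6],[0,0,-6],[0,0,-6],[0,0,-6],[0,0,-6],[0,0,-6],[0,0,-6]],"claw":[1,1,1,1,1,1,1,1]}'
python3 -c "
from st import *
im=env.camera('side');cv2.imwrite('pics/s7.png',cv2.resize(im[0:300,140:500],None,fx=2,fy=2))
"
```

```text
clock: 12.85
eef_pos: [0.5637, 0.1309, 0.2264]
tool_rot: [[0.996, 0.0, 0.092], [-0.092, 0.0, 0.996], [0.0, -1.0, 0.0]]
force: [0.6, 0.7, 0.1]
width: 0.0006
clock: 13.65
eef_pos: [0.5593, 0.0828, 0.2263]
tool_rot: [[0.996, -0.0, 0.092], [-0.092, -0.0, 0.996], [0.0, -1.0, -0.0]]
force: [1.1, 0.7, -0.8]
width: 0.0006
clk 13.65 p [0.5593 0.0828 0.2263] F [ 1.1  0.7 -0.8] w 0.0006
[[ 9.958e-01 -0.000e+00  9.200e-02]
 [-9.200e-02 -2.000e-04  9.958e-01]
 [ 0.000e+00 -1.000e+00 -2.000e-04]]
```

View pics/s7.png

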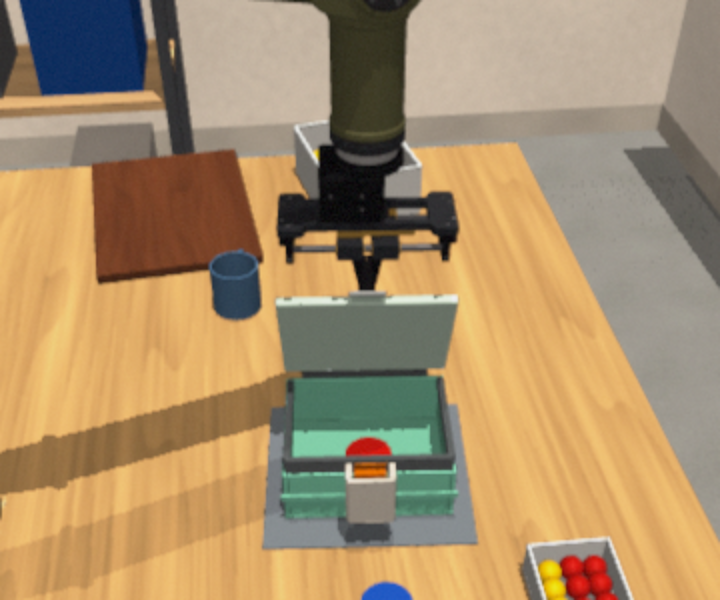

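Pushing works: the lid edge in the crop is now at row 297, leaning forward. I'll continue slowly.

```bash
python3 -m inch '{"delta_rot":[[0,0,0],[0,0,0],[0,0,0],[0,0,0]],"translation":[[0,0,-5],[0,0,-5],[0,0,-5],[0,0,-5]],"claw":[1,1,1,1]}'
python3 -m inch '{"delta_rot":[[0,0,0],[0,0,0],[0,0,0],[0,0,0]],"translation":[[0,0,0],[0,0,0],[0,0,0],[0,0,0]],"claw":[1,1,1,1]}'
python3 -c "
from st import *
im=env.camera('side');cv2.imwrite('pics/s8.png',cv2.resize(im[0:300,140:500],None,fx=2,fy=2))
"
```

```text
clock: 14.1
eef_pos: [0.5574, 0.0631, 0.2263]
tool_rot: [[0.996, -0.0, 0.092], [-0.092, -0.0, 0.996], [-0.0, -1.0, -0.0]]
force: [0.2, 0.6, -0.5]
width: 0.0004
clock: 14.5
eef_pos: [0.5574, 0.0638, 0.2263]
tool_rot: [[0.996, -0.0, 0.091], [-0.091, 0.0, 0.996], [-0.0, -1.0, 0.0]]
force: [0.3, -0.4, -0.5]
width: 0.0003
clk 14.5 p [0.5574 0.0638 0.2263] F [ 0.3 -0.4 -0.5] w 0.0003
[[ 9.958e-01 -1.000e-04  9.130e-02]
 [-9.130e-02  0.000e+00  9.958e-01]
 [-1.000e-04 -1.000e+00  0.000e+00]]
```

View pics/s8.png

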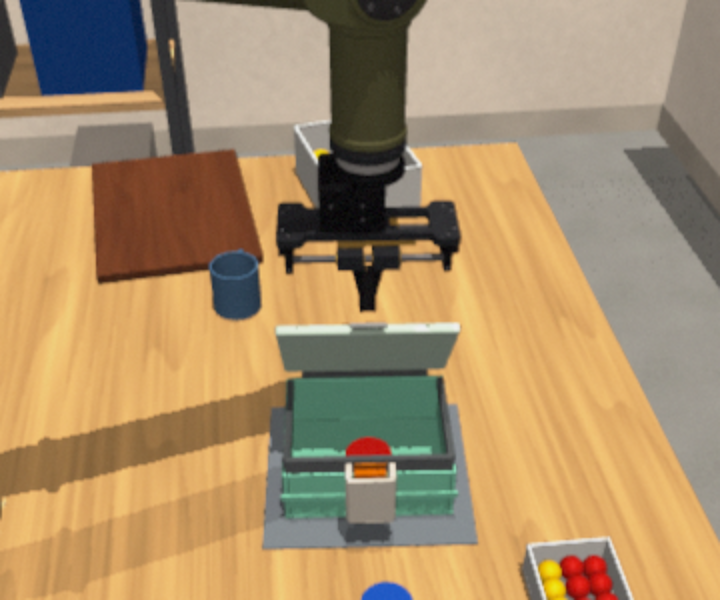

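```bash
python3 -m inch '{"delta_rot":[[0,0,0],[0,0,0],[0,0,0],[0,0,0],[0,0,0],[0,0,0],[0,0,0],[0,0,0],[0,0,0],[0,0,0]],"translation":[[0,0,0],[0,0,0],[0,0,0],[0,0,0],[0,0,0],[0,0,0],[0,0,0],[0,0,0],[0,0,0],[0,0,0]],"claw":[1,1,1,1,1,1,1,1,1,1]}'
python3 -m inch '{"delta_rot":[[0,0,0],[0,0,0],[0,0,0],[0,0,0],[0,0,0],[0,0,0],[0,0,0],[0,0,0],[0,0,0],[0,0,0]],"translation":[[0,0,0],[0,0,0],[0,0,0],[0,0,0],[0,0,-10],[0,0,-20],[0,0,-25],[0,0,-20],[0,0,-5],[0,0,0]],"claw":[1,1,1,1,1,1,1,1,1,1]}'
python3 -c "
from st import *
im=env.camera('side');cv2.imwrite('pics/s9.png',im)
cv2.imwrite('pics/s9c.png',cv2.resize(im[80:300,220:440],None,fx=2.7,fy=2.7))
im=env.camera('top');cv2.imwrite('pics/t9.png',im)
im=env.camera('wrist');cv2.imwrite('pics/w9.png',im)
"
```

```text
clock: 15.55
eef_pos: [0.5575, 0.0635, 0.2263]
tool_rot: [[0.996, -0.0, 0.092], [-0.092, -0.0, 0.996], [-0.0, -1.0, -0.0]]
force: [-0.1, -0.6, 0.7]
width: 0.0005
clock: 16.55
eef_pos: [0.55, -0.0173, 0.2263]
tool_rot: [[0.996, -0.0, 0.094], [-0.094, -0.0, 0.996], [-0.0, -1.0, -0.0]]
force: [0.0, -0.1, 0.4]
width: 0.0001
clk 16.55 p [ 0.55   -0.0173  0.2263] F [ 0.  -0.1  0.4] w 0.0001
[[ 9.955e-01 -1.000e-04  9.430e-02]
 [-9.430e-02 -1.000e-04  9.955e-01]
 [-1.000e-04 -1.000e+00 -2.000e-04]]
```

View pics/s9c.png

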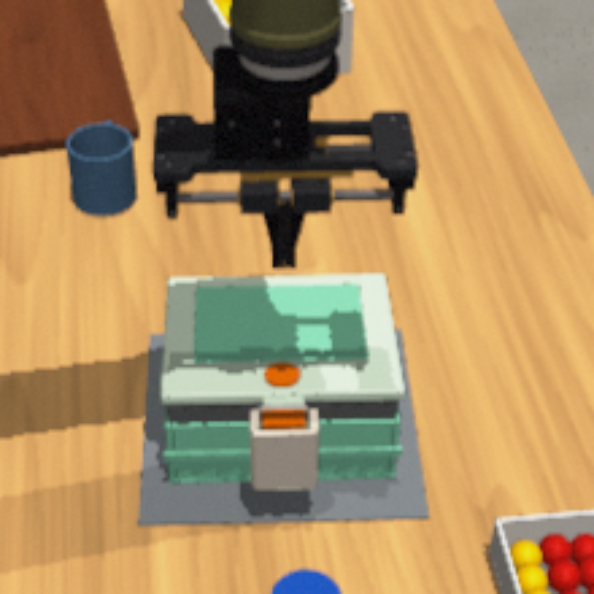

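View pics/w9.png

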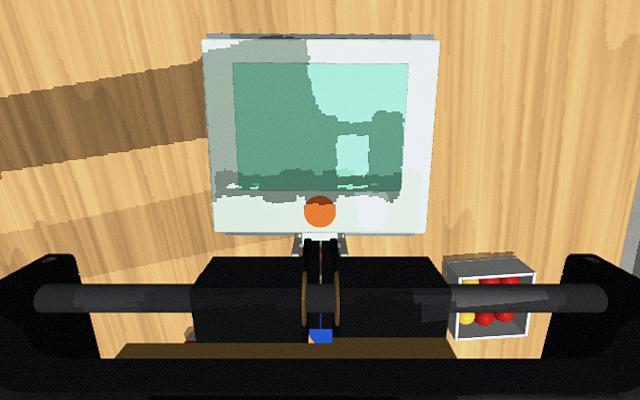

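View pics/t9.png

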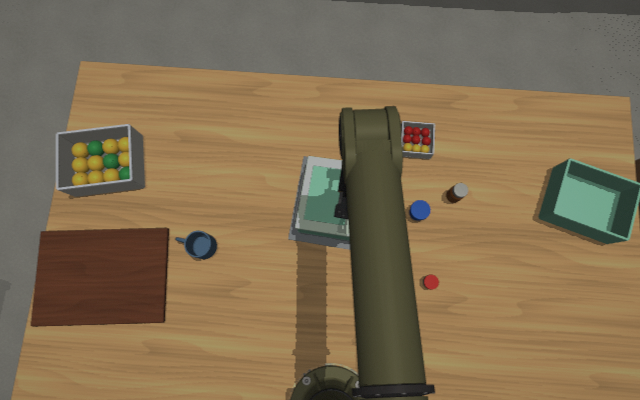

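```bash
python3 -c "
from st import *
for z in (.1,.11): print(onz('wrist',(320,211),z,s))
im=cv2.imread('pics/s9.png');bl=blobs(im,(5,150,100),(20,255,255),15);print(bl)
print(tri(('wrist',(320,211),s),('side',(220+282/2.7,80+375/2.7))))
print(go(.549,-.033,.13))"
```

```text
clk 16.7 p [ 0.5502 -0.0146  0.2264] F [-0.6  0.3  0.4] w 0.0004
[[ 9.959e-01  2.000e-04  9.000e-02]
 [-9.000e-02  6.000e-04  9.959e-01]
 [ 1.000e-04 -1.000e+00  7.000e-04]]
[ 0.54760337 -0.03182414  0.1       ]
[ 0.54791717 -0.0284361   0.11      ]
[([224.5, 105.7], [186, 75, 85, 64, 4170]), ([317.3, 145.1], [309, 144, 19, 3, 31]), ([342.5, 144.3], [333, 144, 18, 2, 25]), ([324.0, 218.4], [318, 215, 13, 8, 86]), ([324.3, 234.9], [317, 232, 16, 7, 109]), ([240.8, 325.6], [230, 322, 21, 13, 37]), ([371.9, 348.5], [360, 341, 21, 22, 123])]
[ 0.54896738 -0.02926143  0.10799069]
[  0.5  96.4 -18.5]
```

```bash
python3 -m inch '{"delta_rot":[[0,0,0],[0,0,0],[0,0,0],[0,0,0],[0,0,0],[0,0,0],[0,0,0],[0,0,0]],"translation":[[0,0,-8],[0,0,-6],[0,20,0],[0,35,0],[0,30,0],[0,15,0],[0,0,0],[0,0,0]],"claw":[1,1,1,1,1,1,1,1]}'
python3 -c "
from st import *"
```

```text
clock: 17.5
eef_pos: [0.5495, -0.0301, 0.1273]
tool_rot: [[0.996, 0.001, 0.092], [-0.092, 0.0, 0.996], [0.001, -1.0, 0.0]]
force: [1.2, -0.1, 0.3]
width: 0.0006
clk 17.5 p [ 0.5495 -0.0301  0.1273] F [ 1.2 -0.1  0.3] w 0.0006
[[ 9.958e-01  1.100e-03  9.180e-02]
 [-9.180e-02  0.000e+00  9.958e-01]
 [ 1.100e-03 -1.000e+00  1.000e-04]]
```

```bash
python3 -m inch '{"delta_rot":[[0,0,0],[0,0,0],[0,0,0],[0,0,0],[0,0,0]],"translation":[[0,4,0],[0,4,0],[0,4,0],[0,0,0],[0,0,0]],"claw":[1,1,1,1,1]}'
python3 -m inch '{"delta_rot":[[0,0,0],[0,0,0],[0,0,0]],"translation":[[0,1,0],[0,1,0],[0,0,0]],"claw":[1,1,1]}'
python3 -m inch '{"delta_rot":[[0,0,0],[0,0,0],[0,0,0]],"translation":[[0,1,0],[0,1,0],[0,0,0]],"claw":[1,1,1]}'
```

```text
clock: 18.0
eef_pos: [0.5488, -0.0301, 0.1143]
tool_rot: [[0.996, -0.0, 0.092], [-0.092, -0.0, 0.996], [-0.0, -1.0, -0.0]]
force: [-0.5, -0.1, -0.4]
width: 0.0009
clock: 18.3
eef_pos: [0.549, -0.0301, 0.1124]
tool_rot: [[0.996, 0.0, 0.092], [-0.092, -0.0, 0.996], [0.0, -1.0, -0.0]]
force: [-0.0, 0.7, -0.4]
width: 0.0007
clock: 18.6
eef_pos: [0.549, -0.0303, 0.1106]
tool_rot: [[0.996, 0.0, 0.092], [-0.092, -0.001, 0.996], [0.0, -1.0, -0.001]]
force: [-1.6, -2.0, 4.0]
width: 0.0002
```

```bash
python3 -m inch '{"delta_rot":[[0,0,0],[0,0,0]],"translation":[[0,1,0],[0,0,0]],"claw":[1,1]}'
python3 -m inch '{"delta_rot":[[0,0,0],[0,0,0]],"translation":[[0,1,0],[0,0,0]],"claw":[1,1]}'
python3 -m inch '{"delta_rot":[[0,0,0],[0,0,0]],"translation":[[0,1,0],[0,0,0]],"claw":[1,1]}'
```

```text
clock: 18.8
eef_pos: [0.5489, -0.0305, 0.1096]
tool_rot: [[0.996, 0.0, 0.092], [-0.092, -0.001, 0.996], [0.0, -1.0, -0.001]]
force: [-0.8, -0.8, 5.4]
width: 0.0008
clock: 19.0
eef_pos: [0.549, -0.0306, 0.1088]
tool_rot: [[0.996, 0.0, 0.092], [-0.092, -0.001, 0.996], [0.0, -1.0, -0.001]]
force: [-3.0, -1.5, 7.2]
width: 0.0005
clock: 19.2
eef_pos: [0.549, -0.0308, 0.108]
tool_rot: [[0.996, 0.0, 0.092], [-0.092, -0.001, 0.996], [0.0, -1.0, -0.001]]
force: [-3.0, -1.2, 7.6]
width: 0.0005
```

```bash
for i in 1 ; do :; done; python3 -m inch '{"delta_rot":[[0,0,0],[0,0,0]],"translation":[[0,1,0],[0,0,0]],"claw":[1,1]}'
python3 -m inch '{"delta_rot":[[0,0,0],[0,0,0]],"translation":[[0,1,0],[0,0,0]],"claw":[1,1]}'
python3 -m inch '{"delta_rot":[[0,0,0],[0,0,0]],"translation":[[0,1,0],[0,0,0]],"claw":[1,1]}'
```

```text
clock: 19.4
eef_pos: [0.5489, -0.0309, 0.1071]
tool_rot: [[0.996, 0.0, 0.092], [-0.092, -0.002, 0.996], [0.0, -1.0, -0.002]]
force: [-2.3, -1.1, 8.3]
width: 0.0003
clock: 19.6
eef_pos: [0.549, -0.031, 0.1062]
tool_rot: [[0.996, 0.0, 0.092], [-0.092, -0.002, 0.996], [0.0, -1.0, -0.002]]
force: [-3.2, -1.7, 9.4]
width: 0.0007
clock: 19.8
eef_pos: [0.5489, -0.0311, 0.1053]
tool_rot: [[0.996, 0.0, 0.092], [-0.092, -0.002, 0.996], [0.0, -1.0, -0.002]]
force: [-3.0, -2.2, 9.2]
width: 0.0005
```

```bash
python3 -m inch '{"delta_rot":[[0,0,0],[0,0,0]],"translation":[[0,1,0],[0,0,0]],"claw":[1,1]}'
python3 -m inch '{"delta_rot":[[0,0,0],[0,0,0]],"translation":[[0,1,0],[0,0,0]],"claw":[1,1]}'
python3 -m inch '{"delta_rot":[[0,0,0],[0,0,0]],"translation":[[0,1,0],[0,0,0]],"claw":[1,1]}'
```

```text
clock: 20.0
eef_pos: [0.5489, -0.0313, 0.1044]
tool_rot: [[0.996, 0.0, 0.093], [-0.093, -0.002, 0.996], [0.0, -1.0, -0.002]]
force: [-4.0, -2.6, 10.4]
width: 0.0004
clock: 20.2
eef_pos: [0.5489, -0.0314, 0.1035]
tool_rot: [[0.996, -0.0, 0.093], [-0.093, -0.002, 0.996], [0.0, -1.0, -0.002]]
force: [-3.6, -2.0, 11.0]
width: 0.0004
clock: 20.4
eef_pos: [0.5489, -0.0315, 0.1026]
tool_rot: [[0.996, -0.0, 0.093], [-0.093, -0.003, 0.996], [0.0, -1.0, -0.003]]
force: [-3.8, -2.5, 11.8]
width: 0.0006
```

```bash
python3 -m inch '{"delta_rot":[[0,0,0],[0,0,0]],"translation":[[0,1,0],[0,0,0]],"claw":[1,1]}'
python3 -m inch '{"delta_rot":[[0,0,0],[0,0,0]],"translation":[[0,1,0],[0,0,0]],"claw":[1,1]}'
python3 -m inch '{"delta_rot":[[0,0,0],[0,0,0]],"translation":[[0,0.7,0],[0,0,0]],"claw":[1,1]}'
```

```text
clock: 20.6
eef_pos: [0.5489, -0.0317, 0.1017]
tool_rot: [[0.996, -0.0, 0.093], [-0.093, -0.003, 0.996], [0.0, -1.0, -0.003]]
force: [-4.7, -2.8, 12.8]
width: 0.0004
clock: 20.8
eef_pos: [0.5488, -0.0318, 0.1005]
tool_rot: [[0.996, -0.0, 0.093], [-0.093, -0.003, 0.996], [0.0, -1.0, -0.003]]
force: [-3.3, -3.2, 10.8]
width: 0.0004
clock: 21.0
eef_pos: [0.5488, -0.0319, 0.0996]
tool_rot: [[0.996, -0.0, 0.093], [-0.093, -0.003, 0.996], [0.0, -1.0, -0.003]]
force: [-3.2, -3.3, 10.2]
width: 0.0002
```

The force peaked at 12.8 N and dropped, so the bolt has likely snapped. I'll go on gently to the stop at about 24 N.

```bash
python3 -m inch '{"delta_rot":[[0,0,0],[0,0,0]],"translation":[[0,0.5,0],[0,0,0]],"claw":[1,1]}'
python3 -m inch '{"delta_rot":[[0,0,0],[0,0,0]],"translation":[[0,0.5,0],[0,0,0]],"claw":[1,1]}'
python3 -m inch '{"delta_rot":[[0,0,0],[0,0,0]],"translation":[[0,0.5,0],[0,0,0]],"claw":[1,1]}'
```

```text
clock: 21.2
eef_pos: [0.5488, -0.032, 0.099]
tool_rot: [[0.996, -0.0, 0.093], [-0.093, -0.003, 0.996], [0.0, -1.0, -0.003]]
force: [-2.9, -3.1, 9.6]
width: 0.0003
clock: 21.4
eef_pos: [0.5488, -0.032, 0.0984]
tool_rot: [[0.996, -0.0, 0.093], [-0.093, -0.003, 0.996], [0.0, -1.0, -0.003]]
force: [-3.5, -4.4, 8.8]
width: 0.0005
clock: 21.6
eef_pos: [0.5488, -0.0321, 0.0978]
tool_rot: [[0.996, -0.0, 0.093], [-0.093, -0.003, 0.996], [0.0, -1.0, -0.003]]
force: [-3.4, -4.0, 8.0]
width: 0.0006
```

```bash
python3 -m inch '{"delta_rot":[[0,0,0],[0,0,0]],"translation":[[0,0.5,0],[0,0,0]],"claw":[1,1]}'
python3 -m inch '{"delta_rot":[[0,0,0],[0,0,0]],"translation":[[0,0.5,0],[0,0,0]],"claw":[1,1]}'
python3 -m inch '{"delta_rot":[[0,0,0],[0,0,0]],"translation":[[0,0.5,0],[0,0,0]],"claw":[1,1]}'
```

```text
clock: 21.8
eef_pos: [0.5488, -0.0322, 0.0973]
tool_rot: [[0.996, -0.0, 0.093], [-0.093, -0.003, 0.996], [0.0, -1.0, -0.003]]
force: [-3.1, -3.8, 8.7]
width: 0.0003
clock: 22.0
eef_pos: [0.5488, -0.0322, 0.0972]
tool_rot: [[0.996, -0.0, 0.093], [-0.093, -0.003, 0.996], [-0.0, -1.0, -0.003]]
force: [-3.8, -3.7, 11.2]
width: 0.0002
clock: 22.2
eef_pos: [0.5488, -0.0322, 0.0968]
tool_rot: [[0.996, -0.0, 0.093], [-0.093, -0.003, 0.996], [-0.0, -1.0, -0.003]]
force: [-5.0, -4.4, 11.2]
width: 0.0002
```

```bash
python3 -m inch '{"delta_rot":[[0,0,0],[0,0,0]],"translation":[[0,0.5,0],[0,0,0]],"claw":[1,1]}'
python3 -m inch '{"delta_rot":[[0,0,0],[0,0,0]],"translation":[[0,0.5,0],[0,0,0]],"claw":[1,1]}'
python3 -m inch '{"delta_rot":[[0,0,0],[0,0,0]],"translation":[[0,0.5,0],[0,0,0]],"claw":[1,1]}'
```

```text
clock: 22.4
eef_pos: [0.5488, -0.0322, 0.0964]
tool_rot: [[0.996, -0.0, 0.093], [-0.093, -0.003, 0.996], [0.0, -1.0, -0.003]]
force: [-4.2, -4.1, 12.0]
width: 0.0002
clock: 22.6
eef_pos: [0.5488, -0.0322, 0.0961]
tool_rot: [[0.996, -0.0, 0.093], [-0.093, -0.003, 0.996], [-0.0, -1.0, -0.004]]
force: [-5.5, -3.4, 14.6]
width: 0.0003
clock: 22.8
eef_pos: [0.5488, -0.0322, 0.096]
tool_rot: [[0.996, -0.0, 0.093], [-0.093, -0.004, 0.996], [-0.0, -1.0, -0.004]]
force: [-7.8, -4.5, 16.9]
width: 0.0002
```

```bash
python3 -m inch '{"delta_rot":[[0,0,0],[0,0,0]],"translation":[[0,0.5,0],[0,0,0]],"claw":[1,1]}'
python3 -m inch '{"delta_rot":[[0,0,0],[0,0,0]],"translation":[[0,0.5,0],[0,0,0]],"claw":[1,1]}'
```

```text
clock: 23.0
eef_pos: [0.5488, -0.0323, 0.096]
tool_rot: [[0.996, -0.0, 0.093], [-0.093, -0.004, 0.996], [-0.0, -1.0, -0.004]]
force: [-8.4, -4.1, 19.6]
width: 0.0
clock: 23.2
eef_pos: [0.5489, -0.0323, 0.0959]
tool_rot: [[0.996, -0.001, 0.093], [-0.093, -0.004, 0.996], [-0.0, -1.0, -0.004]]
force: [-8.4, -4.2, 21.5]
width: 0.0003
```

```bash
python3 -m inch '{"delta_rot":[[0,0,0],[0,0,0]],"translation":[[0,0.5,0],[0,0,0]],"claw":[1,1]}'
```

```text
clock: 23.4
eef_pos: [0.5489, -0.0322, 0.0959]
tool_rot: [[0.996, -0.001, 0.093], [-0.093, -0.005, 0.996], [-0.0, -1.0, -0.005]]
force: [-9.3, -4.6, 25.3]
width: 0.0004
```

Now 25 N against the hard stop. Retract slowly, then check that the lid stays down.

```bash
python3 -m inch '{"delta_rot":[[0,0,0],[0,0,0],[0,0,0],[0,0,0],[0,0,0],[0,0,0]],"translation":[[0,-1,0],[0,-1,0],[0,-1.5,0],[0,-1.5,0],[0,0,0],[0,0,0]],"claw":[1,1,1,1,1,1]}'
python3 -m inch '{"delta_rot":[[0,0,0],[0,0,0],[0,0,0],[0,0,0],[0,0,0],[0,0,0],[0,0,0],[0,0,0],[0,0,0],[0,0,0]],"translation":[[0,-5,0],[0,-15,0],[0,-30,0],[0,-40,0],[0,-30,0],[0,-10,15],[0,0,0],[0,0,0],[0,0,0],[0,0,0]],"claw":[1,1,1,1,1,1,1,1,1,1]}'
python3 -c "
from st import *
im=env.camera('side');cv2.imwrite('pics/s10.png',im)
cv2.imwrite('pics/s10c.png',cv2.resize(im[130:350,220:440],None,fx=2.7,fy=2.7))
im=env.camera('wrist');cv2.imwrite('pics/w10.png',im)
im=env.camera('top');cv2.imwrite('pics/t10.png',im)
o=blobs(cv2.imread('pics/s10.png'),(5,150,100),(20,255,255),15);print(o)"
```

```text
clock: 24.0
eef_pos: [0.5489, -0.0299, 0.0975]
tool_rot: [[0.996, 0.0, 0.092], [-0.092, 0.0, 0.996], [0.0, -1.0, 0.0]]
force: [-0.6, -0.3, 2.6]
width: 0.0002
clock: 25.0
eef_pos: [0.5494, -0.0156, 0.2261]
tool_rot: [[0.996, -0.003, 0.092], [-0.092, 0.0, 0.996], [-0.003, -1.0, 0.0]]
force: [-0.3, -0.9, -0.2]
width: 0.0003
clk 25.0 p [ 0.5494 -0.0156  0.2261] F [-0.3 -0.9 -0.2] w 0.0003
[[ 9.957e-01 -2.700e-03  9.220e-02]
 [-9.220e-02  3.000e-04  9.957e-01]
 [-2.700e-03 -1.000e+00  0.000e+00]]
[([54.5, 3.2], [51, 0, 8, 7, 17]), ([224.5, 105.7], [186, 75, 86, 63, 4166]), ([325.5, 144.3], [309, 144, 41, 2, 58]), ([324.0, 223.2], [318, 219, 13, 9, 93]), ([324.3, 234.9], [317, 232, 16, 7, 109]), ([240.2, 324.8], [230, 322, 20, 9, 33]), ([371.9, 348.1], [360, 341, 21, 21, 118])]
```

View pics/s10c.png

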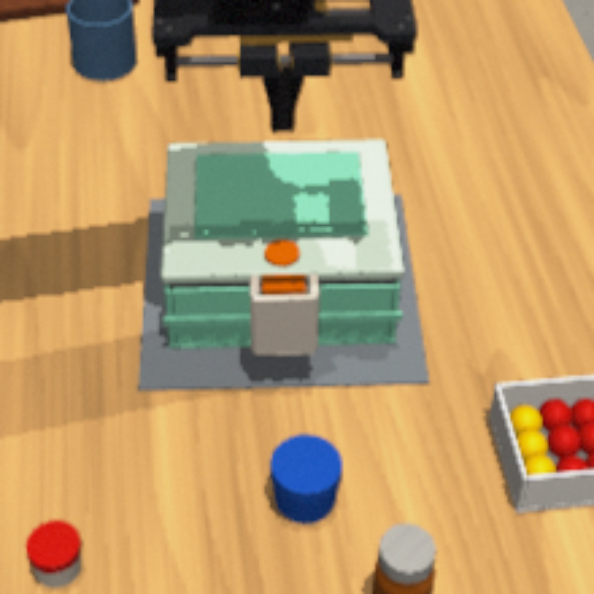

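View pics/w10.png

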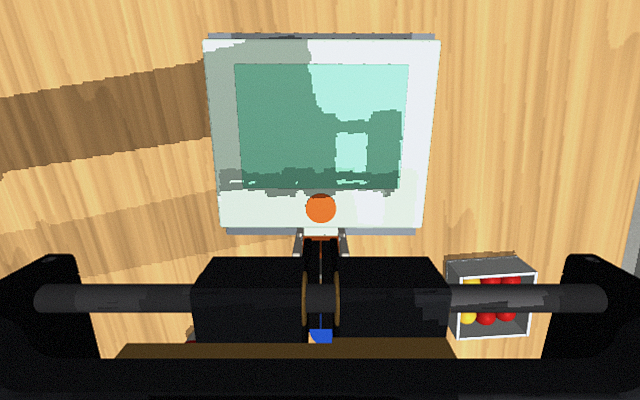

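View pics/t10.png

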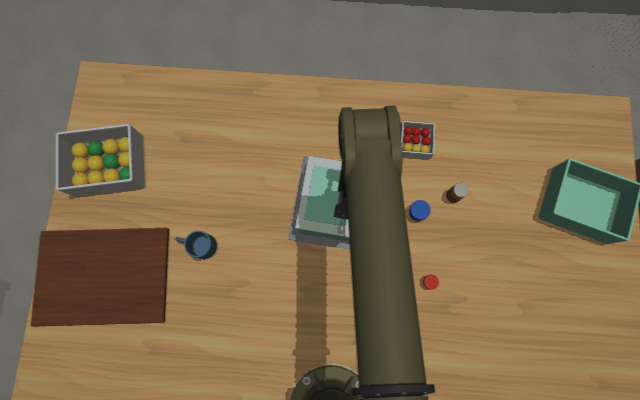

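```bash
python3 -c "
from st import *
for z in (.1115,.098): print(z,proj('side',(.549,-.030,z)))
a=tri(('wrist',(320.5,208.5),s),('side',(324,223.2)));print(a)
im=env.camera('side');print([b for b in blobs(im,(5,150,100),(20,255,255),15) if 300<b[0][0]<340])"
```

```text
clk 25.15 p [ 0.5498 -0.0155  0.2269] F [-0.4 -0.3  0.5] w 0.0001
[[ 9.957e-01 -1.300e-03  9.230e-02]
 [-9.230e-02  2.000e-04  9.957e-01]
 [-1.400e-03 -1.000e+00  1.000e-04]]
0.1115 [324.01566725 218.0178922 ]
0.098 [323.98275042 222.22490714]
[ 0.54824111 -0.03157776  0.09650479]
[([317.3, 144.3], [309, 144, 20, 2, 30]), ([324.0, 223.1], [318, 219, 13, 9, 95]), ([324.4, 235.0], [317, 232, 16, 7, 109])]
```

```bash
python3 -m inch '{"delta_rot":[[0,0,0],[0,0,0],[0,0,0],[0,0,0],[0,0,0],[0,0,0]],"translation":[[0,0,0],[0,0,0],[0,0,0],[0,0,0],[0,0,0],[0,0,0]],"claw":[1,1,1,1,1,1]}'; python3 -c "
from st import *
im=env.camera('side');print([b for b in blobs(im,(5,150,100),(20,255,255),15) if 300<b[0][0]<340])
print(env.hand_in())"
```

```text
clock: 25.8
eef_pos: [0.5502, -0.0151, 0.2277]
tool_rot: [[0.996, 0.0, 0.092], [-0.092, -0.0, 0.996], [0.0, -1.0, -0.0]]
force: [-0.4, -0.0, -0.6]
width: 0.0004
clk 25.8 p [ 0.5502 -0.0151  0.2277] F [-0.4 -0.  -0.6] w 0.0004
[[ 9.958e-01  0.000e+00  9.180e-02]
 [-9.180e-02 -1.000e-04  9.958e-01]
 [ 0.000e+00 -1.000e+00 -1.000e-04]]
[([327.4, 143.3], [309, 142, 42, 3, 59]), ([324.0, 223.1], [318, 219, 13, 9, 95]), ([324.4, 235.0], [317, 232, 16, 7, 109])]
the job is handed in; nothing more can be done
None
```

The pot is upright in the mint box and the lid is shut. I handed the job in at about 26 s on the robot's clock.

- **Pot:** I took the larger red-lidded one and set it about 25 mm from the floor's centre, towards the latch, to keep the gripper clear of the open lid. A picture before closing showed it upright.
- **Lid:** I pushed it over slowly, and it sank the rest of the way on its own damping.
- **Press:** The push climbed to 12.8 N, fell to 8 N as the bolt snapped in, then rose steeply on the hard stop. I stopped at 25.3 N downward, or 27 N in total with the sideways pull.
- **Last checks:** The press pad stayed at about 96.5 mm after I let go, against about 110 mm when ajar. It had not moved in pictures over about 1.8 s with the robot clear, so I take the latch as caught. I did not read the bolt's travel directly.
- **Bystanders:** In the last pictures the mug, the spice jar and the tomatoes look to be where they started. I compared these by eye only.

No check failed or disagreed.

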